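# Seat a heat sink with one stroke of the cam press

## Task

Lay the finned heat sink flat and square between the guide rails of the little cam press, in the open part of the bed ahead of the pusher and short of the clip, and let go of it. Then take the crank handle and turn the handwheel clockwise (seen from above) through exactly one full turn, so that the pusher drives the heat sink under the clip and comes all the way back; never turn it backwards or past the full turn. Lead the handle gently round its circle: do not force it towards or away from the spindle (its sprung carriage must never be pushed 2 mm aside, about 8 N). Do not disturb the flux tin, tape roll and solder spool, and let go of the handle at the end.

Things in the scene. Friction and masses are not known exactly. Their poses are not given: they have to be found in the camera images.
- press: Hand-operated cam press bolted to the bench: grey base plate 112 (x) x 290 (y) x 8 mm, its top at z 8; it does not move. Origin: underside of the plate, on the bench; z up; the plate spans y -150 to 140. Other entries give lengths in this frame, in mm. The bed with rails, pusher and clip fills its -y half, the level handwheel lies over its +y half.
- load (a point): Loading place on the bed, at (0, -80, 8) in the press frame, axes as the press: set the heat sink's underside here, sides parallel to the rails; its centre may lie from y -90 to -68. Two guide rails run along y, 36 mm apart inside, 7 mm wide, tops at z 13. Pusher face (54 mm wide, z 15 to 27) at y -50 when home; behind it stand guide blocks and the rod, z up to 54.
- seat (a point): Place under the clip where the pusher leaves the heat sink's centre, at (0, -115, 8) in the press frame, axes as the press. The clip is a thin steel leaf 28 mm wide (x), underside at z 32, top at z 34, over y -142 to -108; the end stop's face stands at y -134, 32 high. The pusher's face reaches y -100 at half a turn.
- wheel_mid (a point): Middle of the cross slots under the handwheel, at (0, 60, 68) in the press frame, axes as the press. The wheel is a dark steel disc 140 mm across, rim top at z 68 (hub nut to 77), on an upright spindle. Wheel and pusher form one unit, clamped somewhere along the slots: the spindle's y is 60, but its x is only known to lie from -16 to 16; it differs in each run, fixed during a run.
- handle (a point): Middle of the crank's grip: upright black cylinder 18 mm across, z 74 to 122 in the press frame (this point z 98), free to spin on its pin, so it can be pinched from above and led round with the gripper not turning. At the start it stands on the spindle's -x side, at y 60. Its distance from the spindle (throw) is set by a clamped slot, 38 to 58 mm, different in each run, fixed in a run.
- wheel (a joint): Turn of the handwheel in rad, 0 at the start, growing clockwise seen from above; one full turn is 6.283. Rigid stops only beyond -1 and 7.28. It turns stiffly (about 0.18 N m of friction, 3 to 5 N at the handle) and stays where it is left; no spring or detent.
- relief (a joint): How far the handle's sprung carriage is pushed along the throw, in m: 0 at rest, + away from the spindle, - towards it. The spring gives 1 mm for 4 N, both ways; hard stops at 6 mm. The carriage is the small brass block under the handle.
- ram (a joint): Travel of the pusher in m: 0 when home, 0.050 at half a turn of the wheel, back to 0 at a full turn; driven by the wheel's eccentric both ways.
- sink: The heat sink: dark finned aluminium block 30 x 30 x 16 mm, 45 g, loose, lying flat on the bench at the start, fins up. Origin: centre of its underside, z up; its sides are parallel to its x and y axes.
- flux_tin: Bystander: round open tin, 60 mm across, 21 mm high; origin at the centre of its underside.
- tape: Bystander: roll of amber tape lying flat, 56 mm across, 12 mm high; origin at the centre of its underside.
- spool: Bystander: solder spool, 65 x 58 mm, 40 mm high; origin at the centre of its underside.
There are look-alikes about, which are no part of the job. Of the things that look like the sink, the smaller one is meant.

How it is judged:
By the outcome, as a careful person would: the job done as asked, in the order asked, and still so for the second after the job is handed in, with the robot touching nothing.
It also fails if it takes over 69 s, if anything falls off the work surface, if the arm or the gripper's body presses on something with over 40 N, if the wrist force passes 120 N, or if a joint passes its speed limit or range.

## Robot

A 6-joint arm with a two-finger parallel gripper is mounted at the origin on a cart in front of the work surface, level with it; the furniture and walls round the work are solid. World frame = base frame: x ahead of the robot, y to its left, z up, the work surface at z = 0. Lengths are in mm, angles in rad, forces in N, time in s.
With the tool pointing down it reaches from about 275 to 750 mm from the base axis. Payload 10.2 kg.
Tool frame: the origin (TCP) lies midway between the tips of the shut fingers; the grasp point (between the pads) lies 19 mm behind it; z points along the fingers, y is the line along which they close (so a half turn about z gives the same grasp; the last joint's range is limited). The gripper opens to 85 mm and grips with 20 to 120 N. Pads are 22 mm wide; open, the fingers measure 114 mm over their backs; the gripper's body (76 mm by 85 mm) begins 54 mm behind the grasp point. The pads swing forward as they close: fully open they stand 13 mm farther back than shut.
Start: joints at [0.914, 0.313, 1.498, -0, 1.331, -0.223], TCP at [220.682, 476.372, 208.294] pointing down, gripper open.
Joint ranges: [-2.94, 2.94], [-0.97, 2.17], [0.19, 2.56], [-1.23, 4.37], [0.02, 3.11], [-2.88, 2.88]. Speed limits (rad/s): [2.39, 2.39, 3.01, 3.14, 3.14, 3.14].

## Interface

Orientations are given as a unit quaternion [w, x, y, z].
In Python, from rig import sense, capture, finish_job, find_in, place_of gives the robot as it stands. The module is installed in compiled form; this text tells all that it offers.
- The arm moves only by the shell command python3 -m jog 'ROWS' [FORCE]. ROWS is JSON, a list of rows, each an object of numbers: "tx", "ty", "tz": the shift along the tool's x, y, z in mm; "ax", "ay", "az": the turn, a rotation vector about the tool's x, y, z in rad; "jaw": the closure, from -1 (fully open) to 1 (shut), so that 0 is half open. In form: [{"tx": .., "ty": .., "tz": .., "ax": .., "ay": .., "az": .., "jaw": ..}, ...]. A call has 1 to 5 rows; each row shifts and turns the commanded pose from where the row before left it, along the tool's axes as they then stand; what a row does not reach is not made up. A row lasts 1/8 s, in which the tool goes at most 62.5 mm and 10.7 degrees, less where a joint would pass 70% of its speed; a pose out of reach is approached as far as the arm can. A call with a gripper value outside its range is refused whole. The fingers move at their own pace and stop on an object; FORCE is the grip in N (left out, the last holds). Time passes only in rows, so rows that do not move let the fingers close. It gives the time, the measured TCP pose, the force, the opening and the grip force at its end, in the units of the state.
- sense(): the state, without advancing time (a new reading comes with each control period).
- capture(name): name is "side" or "top"; returns a dict with "color" (384x512x3 uint8, red, green, blue), "depth" (384x512 float32, mm along the optical axis (not along the pixel's ray), 0 where there is no reading), "fx", "fy", "cx", "cy" (pixels), "camera_from_world" (4x4, takes a point from world to camera coordinates). Camera axes: x right, y up, looking along -z (the intrinsics and any distortion apply to the point x, -y, -z); pixel columns grow to the right and rows downward; lengths in mm; the calibration is good to about 2 mm. A picture is of the moment at which its call begins.
- finish_job(): hands the job in; it is judged then, once.
Trained networks look in the newest picture that a camera, given by its name, has taken for a name from the list of things; names that differ only in an ending like _2 or _b are one class to them, and where a whole thing is asked for, a point or a joint stands for the part that bears it (a point fixed in the world has none). Each returns a list of dicts, best first, with "conf" (0 to 1); they miss things now and then, are a little off and sometimes report something else, mostly with a low value. They report only what shows in the picture. A call takes as long as a camera call. They do not tell look-alikes from the thing itself.
- find_in(query, camera): "centre" ([column, row] in pixels, amid what is visible of it).
- place_of(query, camera): "centre" ([column, row] in pixels: a listed point, or the origin of a listed thing).
The state is a dict: "time_s": time; "joints": joint angles; "dq": joint speeds; "tau": joint torques, N m; "eef_pos": TCP position; "ee_rot": TCP orientation; "force": force on the tool from outside, world axes, zero at the start; "wrist_torque": the same for the moment, N m; "grip_width": opening from 0.0 (shut) to 1.0 (fully open); "grip_force": force on a finger pad.
Only numpy, scipy, OpenCV 4.12 (cv2) and the standard library are available. Lean on these libraries where they do the work, as an engineer would, in place of code of your own. Each camera call takes 0.05 s, during which the arm holds its last target. There are 200 camera calls.

## Working session

There is one attempt and no reset: what is moved stays moved. The work goes in short steps, Python scripts to look and compute and a shell command to move; the robot and the scene stay as the last step left them, time stands still between calls to the robot, and variables do not carry over. Pictures are saved under pics/ and viewed, at most 10 in all, crops included, and the job is handed in when it is done.

```bash
mkdir -p pics; cat > h.py <<'E'
import numpy as np, cv2
from rig import sense, capture, finish_job, find_in, place_of
def ray(c,u,v):
    M=np.linalg.inv(c["camera_from_world"]); d=np.array([(u-c["cx"])/c["fx"],-(v-c["cy"])/c["fy"],-1.])
    return M[:3,3], M[:3,:3]@d
def atz(c,u,v,z):
    o,d=ray(c,u,v); return o+d*(z-o[2])/d[2]
def atdepth(c,u,v):
    o,d=ray(c,u,v); return o+d*c["depth"][int(round(v)),int(round(u))]
E
cat > a.py <<'E'
from h import *
s=sense(); print(s["eef_pos"],s["ee_rot"],s["time_s"],s["grip_width"])
for n in("top","side"):
    c=capture(n); cv2.imwrite(f"pics/{n}0.png",c["color"][...,::-1])
    print(n,c["fx"],c["cx"],c["cy"],np.round(np.linalg.inv(c["camera_from_world"])[:3,3]), c.keys())
    np.savez(f"pics/{n}0.npz",**{k:v for k,v in c.items()})
    for q in("sink","load","seat","wheel_mid","handle","press","flux_tin","tape","spool"):
        for f in(place_of,):
            for r in f(q,n)[:3]:
                u,v=r["centre"]; print(q,round(r["conf"],2),np.round(r["centre"],1),np.round(atdepth(c,min(u,511),min(v,383))))
E
python3 a.py
```

```text
[220.48629338 476.12960604 207.73035939] [-2.80777512e-04  2.15190745e-01  9.76571814e-01 -5.97431852e-04] 0.0 0.9988597123252216
top 488.52729374937485 254.80580054445392 195.6037526634198 [ 380.   40. 1365.] dict_keys(['color', 'depth', 'fx', 'fy', 'cx', 'cy', 'camera_from_world'])
sink 0.56 [342.2 207.7] [ 519. -173.   19.]
sink 0.49 [368.2 217.8] [ 490. -244.   15.]
sink 0.47 [281.5 202.6] [536.  -6.  31.]
load 0.58 [266.  202.1] [541.  37.  10.]
seat 0.69 [282.  202.7] [536.  -7.  31.]
handle 0.53 [214.4 227.4] [467. 171. 121.]
press 0.6 [234.7 203.2] [534. 121.  68.]
flux_tin 0.77 [353.5 250.2] [ 402. -200.    7.]
tape 0.69 [142.  234.4] [461. 387.   1.]
spool 0.66 [286.3 155.7] [666. -23.  38.]
side 465.2094379001806 260.61688728474354 195.22305817617652 [ 298. -954.  957.] dict_keys(['color', 'depth', 'fx', 'fy', 'cx', 'cy', 'camera_from_world'])
sink 0.74 [278.9 281.2] [ 518. -182.   19.]
sink 0.71 [273.3 305.3] [ 488. -253.   16.]
sink 0.64 [240.2 176.6] [471. 162. 110.]
load 0.98 [267.7 228.2] [525.   0.  37.]
seat 0.94 [272.9 235.4] [534. -32.  38.]
handle 0.67 [231.3 294.4] [ 390. -202.   17.]
handle 0.4 [237.3 179.6] [464. 172.  92.]
handle 0.31 [274.3 234.9] [538. -30.  37.]
press 0.84 [258.4 211.6] [513.  80.  34.]
flux_tin 0.7 [230.9 295.3] [ 389. -202.   13.]
tape 0.69 [227.4 159.4] [463. 408.   6.]
tape 0.41 [273.9 236.7] [538. -28.  29.]
spool 0.66 [319.5 238.4] [667. -50.  22.]
```

```bash
python3 - <<'E'
import cv2
a=cv2.imread("pics/top0.png")[140:270,180:380]; cv2.imwrite("pics/top_c.png",cv2.resize(a,None,fx=4,fy=4,interpolation=2))
b=cv2.imread("pics/side0.png")[140:320,190:350]; cv2.imwrite("pics/side_c.png",cv2.resize(b,None,fx=3.3,fy=3.3,interpolation=2))
E
```

```text
(no output)
```

View pics/top_c.png

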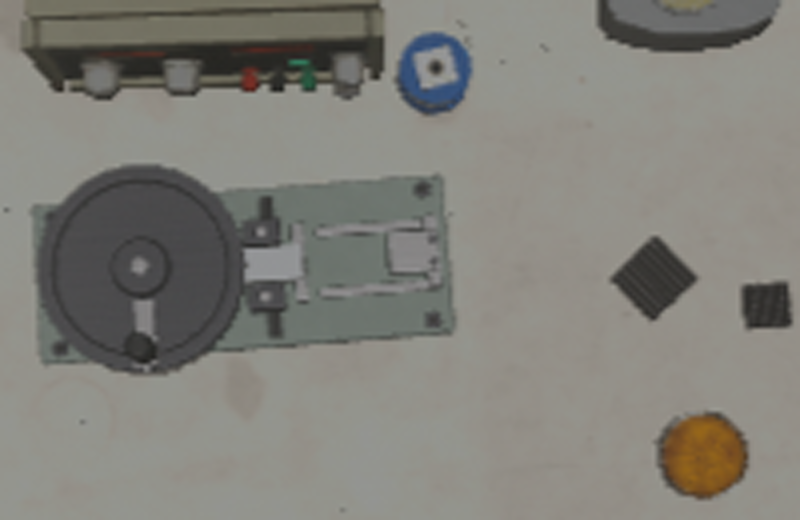

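View pics/side_c.png

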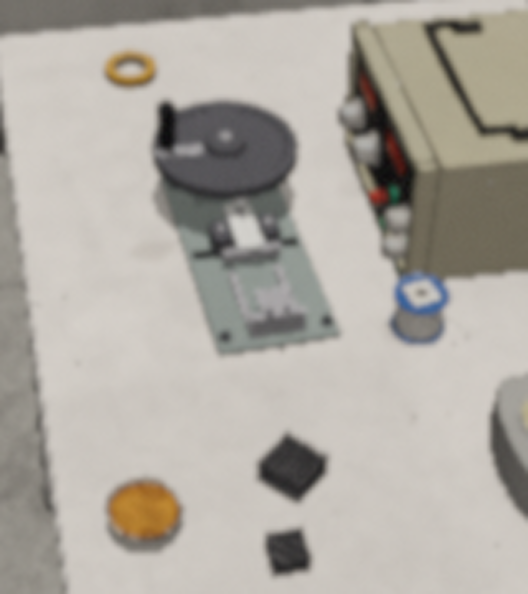

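The small sink is at crop (766,305), which is about full px (371,216). The larger look-alike is at crop (653,278). The press has its bed to the image right (world −y) and is yawed a few degrees. The handle is at crop (141,347), on the −x side. Next I'll measure these more precisely.

```bash
cat > m.py <<'E'
from h import *
def load(n): return dict(np.load(f"pics/{n}0.npz"))
for n in("top","side"):
    c=load(n); D=c["depth"]; H,W=D.shape
    M=np.linalg.inv(c["camera_from_world"]); vv,uu=np.mgrid[:H,:W]
    d=np.stack([(uu-c["cx"])/c["fx"],-(vv-c["cy"])/c["fy"],-np.ones_like(D)],-1)
    P=d@M[:3,:3].T*D[...,None]+M[:3,3]
    X,Y,Z=P[...,0],P[...,1],P[...,2]
    g=c["color"].astype(int); gray=g.mean(-1)
    bench=(abs(X-480)<150)&(Y<-60)&(Y>-160)
    print(n,"bench z",np.round([Z[bench].mean(),Z[bench].std()],2))
    # sink: dark pixels near
    m=((abs(X-490)<35)&(abs(Y+248)<30)&(gray<95)).astype(np.uint8)
    ct=max(cv2.findContours(m,0,1)[0],key=cv2.contourArea)[:,0]
    for z in(0,16):
        w=np.array([atz(c,u,v,z)[:2] for u,v in ct],np.float32); print(" sink z",z,cv2.minAreaRect(w),m.sum())
    u,v=uu[m>0].mean(),vv[m>0].mean(); print(" centroid at z16",atz(c,u,v,16),"z8",atz(c,u,v,8))
    # wheel
    m=((Z>58)&(Z<74)&(abs(X-525)<90)&(abs(Y-115)<100)&(gray<110)).astype(np.uint8)
    ct=max(cv2.findContours(m,0,1)[0],key=cv2.contourArea)[:,0]
    w=np.array([atz(c,a,b,68)[:2] for a,b in cv2.convexHull(ct)[:,0]],np.float32)
    print(" wheel",cv2.fitEllipse(w),cv2.minEnclosingCircle(w))
    # handle
    m=(Z>85)&(Z<135)&(abs(X-470)<40)&(abs(Y-165)<40); q=P[m]; t=q[q[:,2]>112]
    print(" handle",len(q),q.mean(0),q.min(0),q.max(0),"top",len(t),t.mean(0) if len(t) else "")
    # plate
    m=((abs(Z-8)<6)&(g[...,1]>g[...,0]+6)&(abs(X-530)<100)&(Y>-60)&(Y<260)).astype(np.uint8)
    m=cv2.morphologyEx(m,cv2.MORPH_OPEN,np.ones((2,2),np.uint8)); 
    pts=np.argwhere(m)[:,::-1]; w=np.array([atz(c,a,b,8)[:2] for a,b in pts],np.float32)
    r=cv2.minAreaRect(w); print(" plate",m.sum(),r,cv2.boxPoints(r).round().tolist())
E
python3 m.py
```

```text
top bench z [-0.43  3.13]
 sink z 0 ((495.4923095703125, -255.93035888671875), (30.893056869506836, 27.975109100341797), 88.46492004394531) 125
 sink z 16 ((494.1371765136719, -252.4639434814453), (30.53095054626465, 27.64719009399414), 88.46488952636719) 125
 centroid at z16 [ 494.06826899 -251.97048718   16.        ] z8 [ 494.74545772 -253.70080349    8.        ]
 wheel ((526.3717651367188, 174.1543426513672), (137.20880126953125, 139.12478637695312), 92.22952270507812) ((526.6258544921875, 174.2656707763672), 69.66860961914062)
 handle 45 [469.27657131 170.88007796 117.44429605] [461.64316381 163.3132506   87.67332328] [477.93465165 179.49734315 126.39578196] top 38 [469.90338435 171.58745464 121.24067036]
 plate 1065 ((527.1405639648438, 106.299072265625), (108.1368637084961, 283.8322448730469), 2.5944929122924805) [[467.0, 246.0], [480.0, -38.0], [588.0, -33.0], [575.0, 251.0]]
side bench z [2.   2.41]
 sink z 0 ((498.2118225097656, -247.84335327148438), (27.75428581237793, 34.899391174316406), 2.370059013366699) 123
 sink z 16 ((494.8691101074219, -259.6362609863281), (27.2905216217041, 34.31620407104492), 2.3702282905578613) 123
 centroid at z16 [ 494.94155984 -259.83902029   16.        ] z8 [ 496.61352161 -253.94429032    8.        ]
 wheel ((527.862548828125, 161.68212890625), (130.8671112060547, 144.41053771972656), 150.426025390625) ((530.7039184570312, 159.39796447753906), 72.27728271484375)
 handle 73 [469.66486438 164.51012821 107.64156794] [461.60543651 157.76356603  85.55389042] [477.96262976 173.98943214 125.03461987] top 31 [469.96393105 166.06075415 119.76464619]
 plate 393 ((536.4463500976562, 38.750980377197266), (102.36554718017578, 151.79537963867188), 1.869787335395813) [[483.0, 113.0], [488.0, -39.0], [590.0, -35.0], [585.0, 116.0]]
```

```bash
python3 -m jog '[{"az":0.186,"jaw":-1},{"az":0.186,"jaw":-1},{"az":0.186,"jaw":-1},{"az":0.186,"jaw":-1},{"az":0.186,"jaw":-1}]' 40; python3 -m jog '[{"az":0.186,"jaw":-1},{"az":0.02,"jaw":-1},{"tx":-50,"ty":19,"jaw":-1},{"tx":-58,"ty":21,"jaw":-1},{"tx":-58,"ty":21,"jaw":-1}]'; python3 -m jog '[{"tx":-58,"ty":21,"jaw":-1},{"tx":-58,"ty":21,"jaw":-1},{"tx":-58,"ty":21,"jaw":-1},{"tx":-58,"ty":21,"jaw":-1},{"tx":-58,"ty":21,"jaw":-1}]'
```

```text
schema error: expected keys tx, ty, tz, ax, ay, az, jaw
schema error: expected keys tx, ty, tz, ax, ay, az, jaw
schema error: expected keys tx, ty, tz, ax, ay, az, jaw
```

```bash
python3 -m jog '[{"tx":-58,"ty":22,"jaw":-1},{"tx":-58,"ty":22,"jaw":-1},{"tx":-50,"ty":20,"jaw":-1},{"jaw":-0.3},{"jaw":-0.3}]'
```

```text
schema error: expected keys tx, ty, tz, ax, ay, az, jaw
```

```bash
python3 -m jog '[{"tx":0,"ty":0,"tz":0,"ax":0,"ay":0,"az":0.186,"jaw":-1},{"tx":0,"ty":0,"tz":0,"ax":0,"ay":0,"az":0.186,"jaw":-1},{"tx":0,"ty":0,"tz":0,"ax":0,"ay":0,"az":0.186,"jaw":-1},{"tx":0,"ty":0,"tz":0,"ax":0,"ay":0,"az":0.186,"jaw":-1},{"tx":0,"ty":0,"tz":0,"ax":0,"ay":0,"az":0.186,"jaw":-1}]' 40
python3 -m jog '[{"tx":0,"ty":0,"tz":0,"ax":0,"ay":0,"az":0.186,"jaw":-1},{"tx":0,"ty":0,"tz":0,"ax":0,"ay":0,"az":0.02,"jaw":-1},{"tx":-58,"ty":21,"tz":0,"ax":0,"ay":0,"az":0,"jaw":-1},{"tx":-58,"ty":21,"tz":0,"ax":0,"ay":0,"az":0,"jaw":-1},{"tx":-58,"ty":21,"tz":0,"ax":0,"ay":0,"az":0,"jaw":-1}]'
```

```text
time_s: 1.62
eef_pos: [220.7, 476.4, 208.3]
ee_rot: [-0.0, 0.633, 0.774, -0.0]
force: [0.2, 0.3, 0.5]
grip_width: 0.998
grip_force: 0.0
time_s: 2.25
eef_pos: [284.1, 300.8, 208.3]
ee_rot: [0.0, 0.705, 0.709, 0.0]
force: [1.5, 0.4, -0.2]
grip_width: 0.997
grip_force: 0.0
```

```bash
for i in 1 2; do :; done; python3 -m jog '[{"tx":-55.4,"ty":21,"tz":0,"ax":0,"ay":0,"az":0,"jaw":-1},{"tx":-55.4,"ty":21,"tz":0,"ax":0,"ay":0,"az":0,"jaw":-1},{"tx":-55.4,"ty":21,"tz":0,"ax":0,"ay":0,"az":0,"jaw":-1},{"tx":-55.4,"ty":21,"tz":0,"ax":0,"ay":0,"az":0,"jaw":-1},{"tx":-55.4,"ty":21,"tz":0,"ax":0,"ay":0,"az":0,"jaw":-1}]'
python3 -m jog '[{"tx":-55.4,"ty":21,"tz":0,"ax":0,"ay":0,"az":0,"jaw":-1},{"tx":-55.4,"ty":21,"tz":0,"ax":0,"ay":0,"az":0,"jaw":-1},{"tx":-55.4,"ty":21,"tz":0,"ax":0,"ay":0,"az":0,"jaw":-1},{"tx":-55.4,"ty":21,"tz":20,"ax":0,"ay":0,"az":0,"jaw":-0.3},{"tx":-55.4,"ty":21,"tz":30,"ax":0,"ay":0,"az":0,"jaw":-0.3}]'
cat > look.py <<'E'
from h import *; import sys
n,x0,x1,y0,y1,k,name=sys.argv[1],*map(int,sys.argv[2:7]),sys.argv[7]
c=capture(n); np.savez(f"pics/{name}.npz",**c); cv2.imwrite(f"pics/{name}.png",cv2.resize(c["color"][y0:y1,x0:x1,::-1],None,fx=k,fy=k,interpolation=2))
E
python3 look.py side 230 330 240 340 6 s1
```

```text
time_s: 2.88
eef_pos: [389.5, 23.6, 208.6]
ee_rot: [0.0, 0.706, 0.709, 0.0]
force: [0.3, 0.5, 0.4]
grip_width: 1.003
grip_force: 0.0
time_s: 3.5
eef_pos: [493.9, -250.4, 160.0]
ee_rot: [0.001, 0.706, 0.709, 0.0]
force: [-0.1, 0.2, 0.2]
grip_width: 0.65
grip_force: 0.0
```

View pics/s1.png

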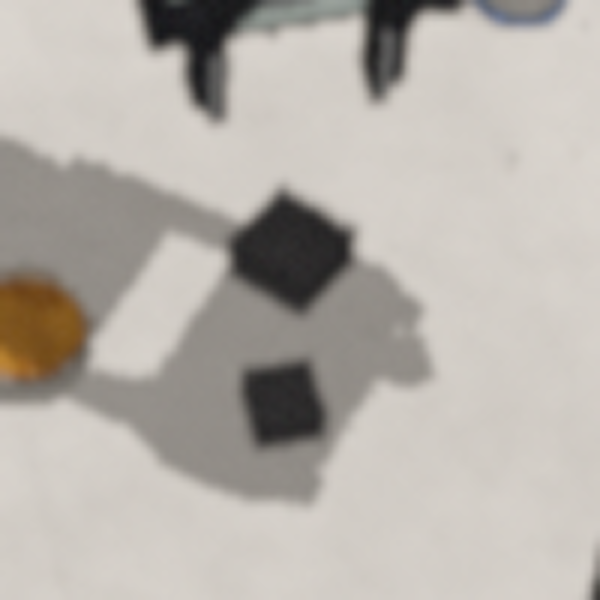

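```bash
python3 -m jog '[{"tx":-3.3,"ty":0.8,"tz":50,"ax":0,"ay":0,"az":0,"jaw":-0.3},{"tx":0,"ty":0,"tz":55,"ax":0,"ay":0,"az":0,"jaw":-0.3},{"tx":0,"ty":0,"tz":40,"ax":0,"ay":0,"az":0,"jaw":-0.3},{"tx":0,"ty":0,"tz":9,"ax":0,"ay":0,"az":0,"jaw":-0.3},{"tx":0,"ty":0,"tz":0,"ax":0,"ay":0,"az":0,"jaw":0.6}]' 40
python3 -m jog '[{"tx":0,"ty":0,"tz":0,"ax":0,"ay":0,"az":0,"jaw":1},{"tx":0,"ty":0,"tz":0,"ax":0,"ay":0,"az":0,"jaw":1},{"tx":0,"ty":0,"tz":0,"ax":0,"ay":0,"az":0,"jaw":1},{"tx":0,"ty":0,"tz":0,"ax":0,"ay":0,"az":0,"jaw":1}]'
```

```text
time_s: 4.18
eef_pos: [494.4, -251.7, 6.9]
ee_rot: [0.0, 0.706, 0.708, 0.0]
force: [-0.5, 0.2, 0.5]
grip_width: 0.453
grip_force: 0.0
time_s: 4.68
eef_pos: [494.0, -251.5, 6.3]
ee_rot: [0.0, 0.707, 0.707, 0.0]
force: [0.6, -1.2, -0.2]
grip_width: -0.002
grip_force: 0.0
```

```bash
python3 look.py side 230 330 240 340 6 s2
```

```text
(no output)
```

View pics/s2.png

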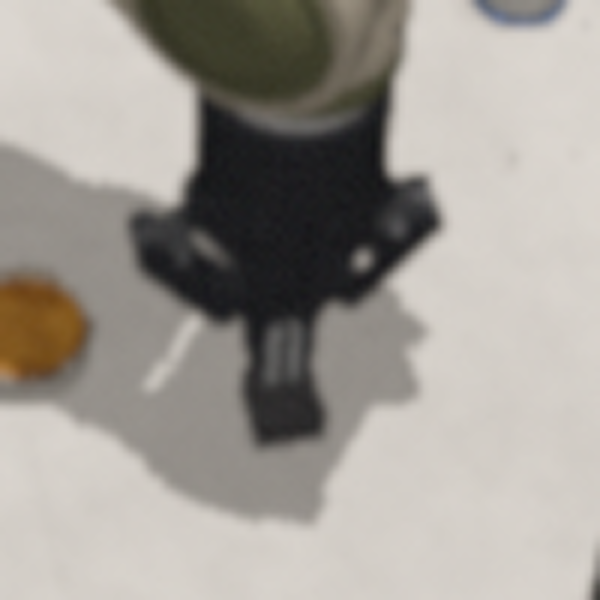

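```bash
python3 - <<'E'
from h import *
for n in("s2","top0"):
    c=dict(np.load(f"pics/{n}.npz"))
    for p in([494,-251.5,6.3],[494,-251.5,16],[494,-251.5,0],[494,-262.5,25],[220.5,476,208]):
        q=c["camera_from_world"]@np.array(p+[1]); u=c["cx"]-c["fx"]*q[0]/q[2]; v=c["cy"]+c["fy"]*q[1]/q[2]
        print(n,p,round(u,1),round(v,1),"crop",round((u-230)*6),round((v-240)*6), "depth",-q[2], c["depth"][int(v),int(u)])
c=capture("top"); print(place_of("sink","top")); np.savez("pics/t2.npz",**c)
c=dict(np.load("pics/s2.npz"))
for (a,b) in((285,350),(285,375),(290,400),(290,420),(290,430)):
    u,v=230+a/6,240+b/6; print(a,b,atdepth(c,u,v).round(1))
E
```

```text
s2 [494, -251.5, 6.3] 275.5 306.8 crop 273 401 depth 1164.723400477382 1150.9127
s2 [494, -251.5, 16] 275.6 304.4 crop 274 386 depth 1158.5980395638726 1155.3824
s2 [494, -251.5, 0] 275.4 308.4 crop 272 410 depth 1168.7017276686306 1147.4796
s2 [494, -262.5, 25] 276.8 305.7 crop 281 394 depth 1144.5728732098983 1155.9526
s2 [220.5, 476, 208] 150.5 104.3 crop -477 -814 depth 1544.8347749657241 865.701
top0 [494, -251.5, 6.3] 370.4 216.4 crop 842 -142 depth 1355.639238349486 1356.3923
top0 [494, -251.5, 16] 371.1 216.1 crop 847 -144 depth 1346.026237377331 1348.5007
top0 [494, -251.5, 0] 369.9 216.6 crop 839 -141 depth 1361.8827338262467 1347.488
top0 [494, -262.5, 25] 375.8 215.7 crop 875 -146 depth 1336.8828495354282 1345.5098
top0 [220.5, 476, 208] 80.6 334.3 crop -896 566 depth 1134.448927700987 2076.3076
[{'centre': [342.7, 208.3], 'conf': 0.74}]
285 350 [ 494.  -264.4   55.7]
285 375 [ 494.9 -264.1   39.2]
290 400 [ 498.6 -261.2   18.3]
290 420 [ 497.3 -267.7   13.7]
290 430 [ 497.4 -268.6    8.2]
```

```bash
python3 - <<'E'
from h import *
for n in("s1","s2"):
    c=dict(np.load(f"pics/{n}.npz"))
    for v in range(292,320,2):
        p=np.mean([[atdepth(c,u,w) for u in range(274,281)] for w in (v,)],axis=(0,1)); print(n,v,(v-240)*6,p.round(1),c["color"][v,274:281].mean().round())
E
python3 -m jog '[{"tx":0,"ty":0,"tz":0,"ax":0,"ay":0,"az":0,"jaw":1}]'; python3 -c "
from h import *
s=sense();print(s)"
```

```text
s1 292 312 [ 508.5 -204.6    3.8] 128.0
s1 294 324 [ 507.5 -209.5    2. ] 141.0
s1 296 336 [ 506.2 -215.5    1.5] 142.0
s1 298 348 [ 504.6 -222.2    2.2] 140.0
s1 300 360 [ 501.8 -233.6    9. ] 104.0
s1 302 372 [ 498.8 -245.7   16.9] 47.0
s1 304 384 [ 497.4 -251.5   16.7] 44.0
s1 306 396 [ 496.1 -257.5   16.8] 44.0
s1 308 408 [ 495.1 -262.4   15.3] 44.0
s1 310 420 [ 493.3 -270.1   17.8] 43.0
s1 312 432 [ 493.6 -270.2    9.9] 51.0
s1 314 444 [ 493.8 -270.8    2.7] 113.0
s1 316 456 [ 492.7 -276.     1.8] 139.0
s1 318 468 [ 491.4 -281.6    1.6] 140.0
s2 292 312 [ 492.2 -262.5   77.6] 34.0
s2 294 324 [ 492.6 -262.6   70.2] 67.0
s2 296 336 [ 493.5 -260.6   60. ] 80.0
s2 298 348 [ 493.3 -262.5   54.8] 81.0
s2 300 360 [ 493.7 -262.1   46.6] 80.0
s2 302 372 [ 494.4 -261.    37.2] 75.0
s2 304 384 [ 497.2 -252.5   18. ] 52.0
s2 306 396 [ 496.  -257.7   17. ] 44.0
s2 308 408 [ 494.6 -264.    17.6] 45.0
s2 310 420 [ 493.4 -269.4   17. ] 44.0
s2 312 432 [ 493.7 -269.9    9.5] 51.0
s2 314 444 [ 494.  -270.1    1.7] 115.0
s2 316 456 [ 492.7 -275.9    1.6] 140.0
s2 318 468 [ 491.2 -282.5    2.8] 141.0
time_s: 4.95
eef_pos: [494.0, -251.4, 6.0]
ee_rot: [-0.0, 0.707, 0.707, -0.0]
force: [-0.8, -0.2, -0.1]
grip_width: -0.004
grip_force: 0.0
{'time_s': 4.95, 'joints': array([-6.82110769e-01,  6.14067999e-01,  1.62068007e+00,  8.24240315e-06,
        9.06915421e-01, -6.83134178e-01]), 'dq': array([ 0.00106229,  0.00090542, -0.0017878 ,  0.0006863 , -0.00160902,
       -0.0007521 ]), 'tau': array([ 1.99426737e-03, -4.84578824e+01, -1.99376214e+01, -2.51841921e-04,
        1.11644407e-03, -3.59651613e-04]), 'eef_pos': array([ 493.96418932, -251.35077598,    6.04977882]), 'ee_rot': array([-3.55633597e-05,  7.06746655e-01,  7.07466723e-01, -4.04957873e-07]), 'force': array([-0.76046135, -0.18999548, -0.09867574]), 'wrist_torque': array([-0.01398798, -0.00947411,  0.00878651]), 'grip_force': 0.0, 'grip_width': -0.004097644760176097}
```

```bash
python3 - <<'E'
from h import *
c=dict(np.load("pics/s1.npz"))
for a,b in((215,100),(215,110),(215,117),(380,80),(380,90),(378,96)):
    print(a,b,np.mean([atdepth(c,230+a/6+k,240+b/6) for k in(-1,0,1)],axis=0).round(1))
c=dict(np.load("pics/t2.npz")); 
cv2.imwrite("pics/t2.png",cv2.resize(c["color"][150:280,250:400,::-1],None,fx=4,fy=4,interpolation=2))
E
```

```text
215 100 [ 461.4 -261.5  204.1]
215 110 [ 461.1 -263.4  200.9]
215 117 [ 461.9 -260.8  194.2]
380 80 [ 524.1 -261.5  203.5]
380 90 [ 524.3 -261.9  198.5]
378 96 [ 523.4 -262.8  196.4]
```

View pics/t2.png

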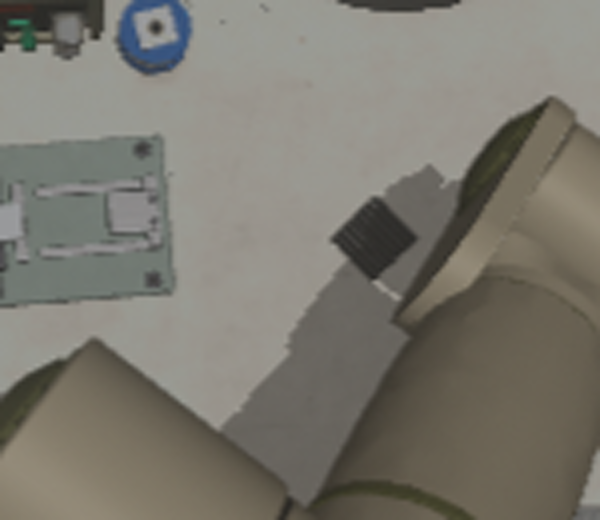

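```bash
python3 -m jog '[{"tx":0,"ty":0,"tz":-12,"ax":0,"ay":0,"az":0,"jaw":-0.3},{"tx":-3,"ty":1.5,"tz":0,"ax":0,"ay":0,"az":0,"jaw":-0.3},{"tx":0,"ty":0,"tz":0,"ax":0,"ay":0,"az":0,"jaw":-0.3},{"tx":0,"ty":0,"tz":0,"ax":0,"ay":0,"az":0,"jaw":-0.3}]' 40
python3 -m jog '[{"tx":0,"ty":0,"tz":16,"ax":0,"ay":0,"az":0,"jaw":-0.3},{"tx":0,"ty":0,"tz":14,"ax":0,"ay":0,"az":0,"jaw":-0.3},{"tx":0,"ty":0,"tz":6,"ax":0,"ay":0,"az":0,"jaw":-0.3},{"tx":0,"ty":0,"tz":0,"ax":0,"ay":0,"az":0,"jaw":-0.3}]'; python3 - <<'E'
from h import *
c=capture("side"); np.savez("pics/s3.npz",**c); cv2.imwrite("pics/s3.png",cv2.resize(c["color"][240:340,230:330,::-1],None,fx=6,fy=6,interpolation=2))
E
```

```text
time_s: 5.45
eef_pos: [495.4, -254.3, 17.9]
ee_rot: [-0.0, 0.707, 0.707, -0.0]
force: [0.6, 0.6, 0.2]
grip_width: 0.652
grip_force: 0.0
time_s: 5.95
eef_pos: [495.2, -254.2, -18.6]
ee_rot: [-0.001, 0.707, 0.707, -0.0]
force: [0.9, -0.2, -0.1]
grip_width: 0.65
grip_force: 0.0
```

View pics/s3.png

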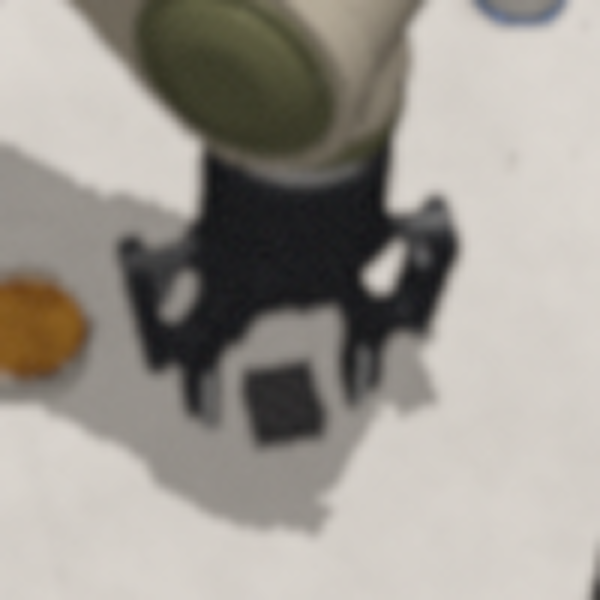

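The fingers straddle the small sink (crop (205,420) and (365,405), sink at (285,405)). The reported TCP z reads about 25 mm lower than the true tip height. Closing now.

```bash
python3 -m jog '[{"tx":0,"ty":0,"tz":-1,"ax":0,"ay":0,"az":0,"jaw":0.5},{"tx":0,"ty":0,"tz":0,"ax":0,"ay":0,"az":0,"jaw":0.5},{"tx":0,"ty":0,"tz":0,"ax":0,"ay":0,"az":0,"jaw":0.5},{"tx":0,"ty":0,"tz":0,"ax":0,"ay":0,"az":0,"jaw":0.5}]' 40
python3 -m jog '[{"tx":0,"ty":0,"tz":-40,"ax":0,"ay":0,"az":0,"jaw":0.5},{"tx":0,"ty":0,"tz":-60,"ax":0,"ay":0,"az":0,"jaw":0.5},{"tx":40,"ty":0,"tz":0,"ax":0,"ay":0,"az":0,"jaw":0.5},{"tx":40,"ty":5,"tz":0,"ax":0,"ay":0,"az":-0.045,"jaw":0.5},{"tx":0,"ty":0,"tz":0,"ax":0,"ay":0,"az":0,"jaw":0.5}]'
python3 look.py side 220 320 190 330 4 s4
```

```text
time_s: 6.5
eef_pos: [495.9, -254.7, -16.1]
ee_rot: [0.001, 0.707, 0.707, 0.0]
force: [-0.0, 0.6, 7.0]
grip_width: 0.337
grip_force: 40.2
time_s: 7.12
eef_pos: [500.4, -172.2, 83.1]
ee_rot: [-0.0, 0.689, 0.724, 0.0]
force: [-0.4, -1.0, -1.0]
grip_width: 0.335
grip_force: 39.9
```

View pics/s4.png

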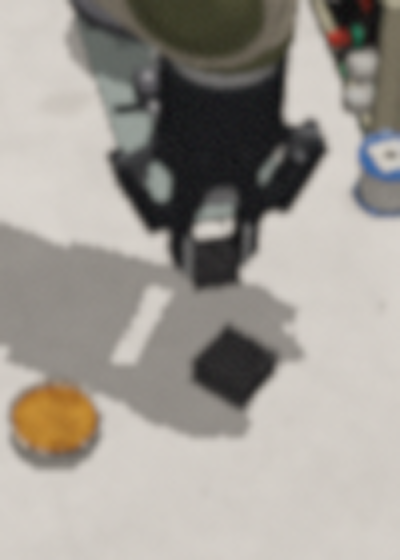

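Sink is held at crop (215,265), level, with the tips about 9 mm above its underside. Next I'll measure the rails and clip.

```bash
python3 - <<'E'
from h import *
for n in("top0","t2","side0"):
    c=dict(np.load(f"pics/{n}.npz")); g=cv2.cvtColor(c["color"],cv2.COLOR_RGB2GRAY)
    # rectify onto plane z=13: 0.5mm/px, x 480..590 , y -50..150
    xs=np.arange(480,590,.5); ys=np.arange(-50,110,.5); X,Y=np.meshgrid(xs,ys)
    P=np.stack([X,Y,np.full_like(X,13),np.ones_like(X)],-1)@c["camera_from_world"].T
    u=(c["cx"]-c["fx"]*P[...,0]/P[...,2]).astype(np.float32); v=(c["cy"]+c["fy"]*P[...,1]/P[...,2]).astype(np.float32)
    R=cv2.remap(c["color"],u,v,cv2.INTER_CUBIC); cv2.imwrite(f"pics/r_{n}.png",cv2.resize(R[::-1,:,::-1],None,fx=1.2,fy=1.2))
    sat=R.max(-1).astype(int)-R.min(-1); G=R[...,0].astype(float)
    for y in(5,10,15,20,25,30,35,40,45):
        r=G[int((y+50)*2)-4:int((y+50)*2)+5].mean(0); r=r-np.median(r)
        # best pair of 7mm bars 43 mm apart
        k=np.zeros(101); k[:14]=1;k[-15:-1]=1; k-=k.mean(); s=np.correlate(r,k,"valid"); i=s.argmax(); print(n,y,"centre x",480+i/2+25,round(s[i]))
a=[cv2.imread(f"pics/r_{n}.png") for n in("top0","t2","side0")]; cv2.imwrite("pics/r.png",np.hstack(a))
E
```

```text
top0 5 centre x 535.0 225
top0 10 centre x 535.0 530
top0 15 centre x 535.5 342
top0 20 centre x 535.5 401
top0 25 centre x 535.5 364
top0 30 centre x 535.5 375
top0 35 centre x 535.0 390
top0 40 centre x 533.5 372
top0 45 centre x 533.5 395
t2 5 centre x 535.0 235
t2 10 centre x 535.0 548
t2 15 centre x 535.5 356
t2 20 centre x 535.5 405
t2 25 centre x 536.0 374
t2 30 centre x 535.5 388
t2 35 centre x 535.0 401
t2 40 centre x 533.5 383
t2 45 centre x 533.5 401
side0 5 centre x 537.5 149
side0 10 centre x 513.0 126
side0 15 centre x 512.5 144
side0 20 centre x 564.5 155
side0 25 centre x 512.0 139
side0 30 centre x 536.0 159
side0 35 centre x 537.0 266
side0 40 centre x 537.0 245
side0 45 centre x 536.5 301
```

View pics/r.png

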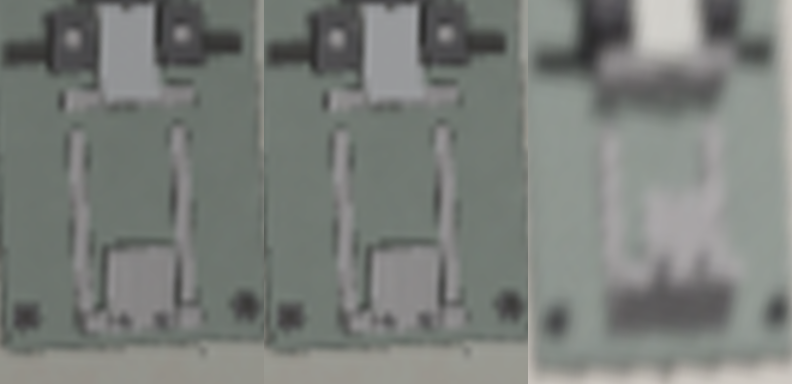

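```bash
python3 -m jog '[{"tx":51.5,"ty":11.4,"tz":0,"ax":0,"ay":0,"az":0,"jaw":0.5},{"tx":51.5,"ty":11.4,"tz":0,"ax":0,"ay":0,"az":0,"jaw":0.5},{"tx":51.5,"ty":11.4,"tz":0,"ax":0,"ay":0,"az":-0.002,"jaw":0.5},{"tx":51.5,"ty":11.4,"tz":14,"ax":0,"ay":0,"az":0,"jaw":0.5},{"tx":0,"ty":0,"tz":30,"ax":0,"ay":0,"az":0,"jaw":0.5}]'
python3 -m jog '[{"tx":0,"ty":0,"tz":20,"ax":0,"ay":0,"az":0,"jaw":0.5},{"tx":0,"ty":0,"tz":10,"ax":0,"ay":0,"az":0,"jaw":0.5},{"tx":0,"ty":0,"tz":0,"ax":0,"ay":0,"az":0,"jaw":0.5}]'
python3 look.py side 235 305 190 265 8 s5; python3 -c "
from h import *
c=capture('top');np.savez('pics/t5.npz',**c)
c=dict(np.load('pics/s5.npz'));r=[]
for p in([536,36,25],[536,21,25],[521,21,25],[551,21,25],[536,36,13]):
  q=c['camera_from_world']@np.array(p+[1]); print(p,round((c['cx']-c['fx']*q[0]/q[2]-235)*8),round((c['cy']+c['fy']*q[1]/q[2]-190)*8))"
```

```text
time_s: 7.8
eef_pos: [537.6, 35.5, 39.3]
ee_rot: [0.001, 0.689, 0.725, 0.001]
force: [0.4, -0.7, -1.5]
grip_width: 0.338
grip_force: 39.9
time_s: 8.18
eef_pos: [536.4, 32.9, 8.8]
ee_rot: [-0.0, 0.69, 0.724, -0.0]
force: [0.2, -0.2, -1.5]
grip_width: 0.337
grip_force: 39.9
[536, 36, 25] 270 261
[536, 21, 25] 278 289
[521, 21, 25] 238 293
[551, 21, 25] 318 284
[536, 36, 13] 269 285
```

View pics/s5.png

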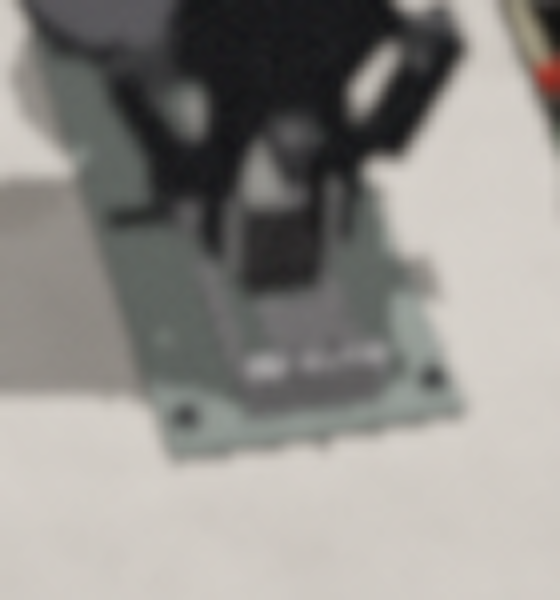

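```bash
python3 - <<'E'
from h import *
c=dict(np.load("pics/s5.npz"))
f=lambda a,b,z: atz(c,235+(a+.5)/8-.5,190+(b+.5)/8-.5,z).round(1)
print("sink bottom L R",f(248,291,25),f(320,285,25))
print("plate FL FR (z4)",f(172,458,4),f(465,410,4))
print("bolts",f(184,415,9),f(432,376,9))
print("stop top",f(245,372,40),f(388,350,40),"z32",f(245,372,32),f(388,350,32))
# rectified check with t5: bed visible?
c=dict(np.load("pics/t5.npz")); 
cv2.imwrite("pics/t5.png",cv2.resize(c["color"][170:240,230:320,::-1],None,fx=6,fy=6,interpolation=2))
c=dict(np.load("pics/top0.npz"))
f=lambda a,b,z: atz(c,180+(a+.5)/4-.5,140+(b+.5)/4-.5,z).round(1)
print("top corners",f(33,207,8),f(441,176,8),f(454,332,8),f(43,362,8)); print("top bolts",f(422,189,9),f(432,320,9),f(61,348,9))
E
```

```text
sink bottom L R [524.   23.7  25. ] [550.8  22.4  25. ]
plate FL FR (z4) [484.9 -35.4   4. ] [594.2 -29.5   4. ]
bolts [492.2 -19.7   9. ] [585.  -15.3   9. ]
stop top [511.  -32.9  40. ] [563.3 -30.5  40. ] z32 [512.8 -24.8  32. ] [565.6 -22.4  32. ]
top corners [577.9 255.8   8. ] [591.9 -31.6   8. ] [482.1 -36.9   8. ] [468.7 249.5   8. ]
top bolts [582.9 -17.9   9. ] [490.8 -21.8   9. ] [478.  236.7   9. ]
```

```bash
python3 -m jog '[{"tx":1,"ty":-0.6,"tz":7,"ax":0,"ay":0,"az":0,"jaw":0.5},{"tx":0,"ty":0,"tz":5,"ax":0,"ay":0,"az":0,"jaw":0.5},{"tx":0,"ty":0,"tz":3,"ax":0,"ay":0,"az":0,"jaw":0.5},{"tx":0,"ty":0,"tz":0,"ax":0,"ay":0,"az":0,"jaw":0.5}]'
python3 -m jog '[{"tx":0,"ty":0,"tz":1,"ax":0,"ay":0,"az":0,"jaw":0.5},{"tx":0,"ty":0,"tz":0,"ax":0,"ay":0,"az":0,"jaw":0.5}]'
```

```text
time_s: 8.78
eef_pos: [535.6, 34.5, -6.2]
ee_rot: [-0.0, 0.69, 0.724, -0.0]
force: [-0.1, 0.3, -0.5]
grip_width: 0.339
grip_force: 39.9
time_s: 9.02
eef_pos: [535.8, 34.5, -6.9]
ee_rot: [0.0, 0.69, 0.724, 0.0]
force: [0.1, -0.4, -0.3]
grip_width: 0.334
grip_force: 39.9
```

```bash
python3 -m jog '[{"tx":0,"ty":0,"tz":0.8,"ax":0,"ay":0,"az":0,"jaw":0.5},{"tx":0,"ty":0,"tz":0,"ax":0,"ay":0,"az":0,"jaw":0.5}]'
python3 -m jog '[{"tx":0,"ty":0,"tz":0.8,"ax":0,"ay":0,"az":0,"jaw":0.5},{"tx":0,"ty":0,"tz":0,"ax":0,"ay":0,"az":0,"jaw":0.5}]'
```

```text
time_s: 9.28
eef_pos: [535.7, 34.5, -7.8]
ee_rot: [-0.0, 0.69, 0.724, -0.0]
force: [0.8, 0.3, -1.1]
grip_width: 0.336
grip_force: 39.9
time_s: 9.52
eef_pos: [535.8, 34.5, -8.1]
ee_rot: [0.0, 0.69, 0.724, 0.0]
force: [-1.8, -0.2, 5.5]
grip_width: 0.338
grip_force: 40.5
```

```bash
python3 -m jog '[{"tx":0,"ty":0,"tz":0,"ax":0,"ay":0,"az":0,"jaw":0.1},{"tx":0,"ty":0,"tz":0,"ax":0,"ay":0,"az":0,"jaw":0.0},{"tx":0,"ty":0,"tz":0,"ax":0,"ay":0,"az":0,"jaw":-0.1},{"tx":0,"ty":0,"tz":-25,"ax":0,"ay":0,"az":0,"jaw":-0.1},{"tx":0,"ty":0,"tz":-60,"ax":0,"ay":0,"az":0,"jaw":-0.1}]'
python3 -m jog '[{"tx":0,"ty":0,"tz":-60,"ax":0,"ay":0,"az":0,"jaw":-0.4},{"tx":0,"ty":-60,"tz":0,"ax":0,"ay":0,"az":0,"jaw":-0.4},{"tx":0,"ty":-60,"tz":0,"ax":0,"ay":0,"az":0,"jaw":-0.4},{"tx":0,"ty":-40,"tz":0,"ax":0,"ay":0,"az":0,"jaw":-0.4}]'
python3 look.py side 235 305 190 265 4 s6;python3 look.py top 210 300 165 240 4 t6
python3 - <<'E'
import cv2,numpy as np
a,b=cv2.imread("pics/s6.png"),cv2.imread("pics/t6.png"); cv2.imwrite("pics/v6.png",np.hstack([a,b]))
E
```

```text
time_s: 10.15
eef_pos: [534.2, 34.7, 75.5]
ee_rot: [-0.002, 0.69, 0.724, -0.002]
force: [1.1, -0.9, 0.4]
grip_width: 0.546
grip_force: 0.0
time_s: 10.65
eef_pos: [373.7, 27.0, 136.4]
ee_rot: [-0.0, 0.69, 0.724, -0.0]
force: [1.2, -0.1, 0.9]
grip_width: 0.703
grip_force: 0.0
```

View pics/v6.png

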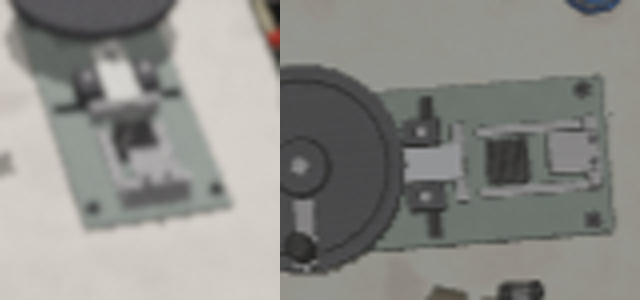

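The v6 picture shows the sink lying square between the rails, at crop (508,162), clear of both pusher and clip. Now for the handle.

```bash
python3 -m jog '[{"tx":0,"ty":0,"tz":-20,"ax":0,"ay":0,"az":-0.18,"jaw":-0.3},{"tx":0,"ty":0,"tz":0,"ax":0,"ay":0,"az":-0.18,"jaw":-0.3},{"tx":0,"ty":0,"tz":0,"ax":0,"ay":0,"az":-0.18,"jaw":-0.3},{"tx":0,"ty":0,"tz":0,"ax":0,"ay":0,"az":-0.18,"jaw":-0.3},{"tx":0,"ty":0,"tz":0,"ax":0,"ay":0,"az":-0.18,"jaw":-0.3}]' 20
python3 -m jog '[{"tx":0,"ty":0,"tz":0,"ax":0,"ay":0,"az":-0.18,"jaw":-0.3},{"tx":0,"ty":0,"tz":0,"ax":0,"ay":0,"az":-0.18,"jaw":-0.3},{"tx":0,"ty":0,"tz":0,"ax":0,"ay":0,"az":-0.18,"jaw":-0.3},{"tx":0,"ty":0,"tz":0,"ax":0,"ay":0,"az":-0.131,"jaw":-0.3}]'
python3 -m jog '[{"tx":-35,"ty":47,"tz":0,"ax":0,"ay":0,"az":0,"jaw":-0.3},{"tx":-35,"ty":47,"tz":0,"ax":0,"ay":0,"az":0,"jaw":-0.3},{"tx":-34,"ty":46,"tz":0,"ax":0,"ay":0,"az":0,"jaw":-0.3},{"tx":0,"ty":0,"tz":0,"ax":0,"ay":0,"az":0,"jaw":-0.3}]'
python3 - <<'E'
from h import *
c=capture("side"); np.savez("pics/s7.npz",**c)
D=c["depth"]; vv,uu=np.mgrid[:384,:512]; M=np.linalg.inv(c["camera_from_world"])
d=np.stack([(uu-c["cx"])/c["fx"],-(vv-c["cy"])/c["fy"],-np.ones_like(D)],-1); P=d@M[:3,:3].T*D[...,None]+M[:3,3]
X,Y,Z=P[...,0],P[...,1],P[...,2]
m=(Z>85)&(Z<135)&(abs(X-470)<25)&(abs(Y-168)<30); print("handle",m.sum(),np.median(P[m],0),X[m].min(),X[m].max())
m=(Z>160)&(Z<260)&(abs(X-470)<30)&(Y>90)&(Y<150); print("near finger",m.sum(),np.median(P[m],0),X[m].min(),X[m].max(),np.percentile(Z[m],2))
E
```

```text
time_s: 11.38
eef_pos: [376.7, 26.7, 156.6]
ee_rot: [0.0, 0.304, 0.953, 0.0]
force: [0.3, -0.4, -1.1]
grip_width: 0.65
grip_force: 0.0
time_s: 11.88
eef_pos: [376.6, 26.8, 156.6]
ee_rot: [0.0, -0.027, 1.0, -0.0]
force: [0.1, 1.4, -0.5]
grip_width: 0.654
grip_force: 0.0
time_s: 12.38
eef_pos: [474.4, 174.2, 155.6]
ee_rot: [-0.0, -0.026, 1.0, 0.0]
force: [-0.5, 0.6, -0.5]
grip_width: 0.651
grip_force: 0.0
handle 75 [469.87243617 163.61238426 107.89299789] 462.00513645299725 478.74868963528746
near finger 171 [472.00063578 132.76234628 234.95084373] 457.14158702761404 487.99563547385605 187.46622407119597
```

```bash
python3 -m jog '[{"tx":2.4,"ty":-1.6,"tz":0,"ax":0,"ay":0,"az":0,"jaw":-0.2},{"tx":0,"ty":0,"tz":35,"ax":0,"ay":0,"az":0,"jaw":-0.2},{"tx":0,"ty":0,"tz":40,"ax":0,"ay":0,"az":0,"jaw":-0.2},{"tx":0,"ty":0,"tz":19,"ax":0,"ay":0,"az":0,"jaw":-0.2},{"tx":0,"ty":0,"tz":0,"ax":0,"ay":0,"az":0,"jaw":-0.2}]' 20
python3 -m jog '[{"tx":0,"ty":0,"tz":0,"ax":0,"ay":0,"az":0,"jaw":0.3},{"tx":0,"ty":0,"tz":0,"ax":0,"ay":0,"az":0,"jaw":0.45},{"tx":0,"ty":0,"tz":0,"ax":0,"ay":0,"az":0,"jaw":0.55},{"tx":0,"ty":0,"tz":0,"ax":0,"ay":0,"az":0,"jaw":0.62},{"tx":0,"ty":0,"tz":0,"ax":0,"ay":0,"az":0,"jaw":0.7}]' 30
python3 -m jog '[{"tx":0,"ty":0,"tz":0,"ax":0,"ay":0,"az":0,"jaw":0.8},{"tx":0,"ty":0,"tz":0,"ax":0,"ay":0,"az":0,"jaw":0.8},{"tx":0,"ty":0,"tz":0,"ax":0,"ay":0,"az":0,"jaw":0.8}]' 30
```

```text
time_s: 13.05
eef_pos: [469.9, 168.9, 61.9]
ee_rot: [-0.001, -0.023, 1.0, -0.0]
force: [-0.7, -0.1, -0.4]
grip_width: 0.601
grip_force: 0.0
time_s: 13.68
eef_pos: [471.2, 170.2, 63.1]
ee_rot: [0.001, -0.024, 1.0, 0.0]
force: [-1.4, 0.8, 5.6]
grip_width: 0.2
grip_force: 29.3
time_s: 14.05
eef_pos: [471.2, 170.2, 63.1]
ee_rot: [0.001, -0.024, 1.0, 0.0]
force: [-0.7, 1.0, 6.7]
grip_width: 0.201
grip_force: 29.3
```

```bash
cat > arc.py <<'E'
# usage: arc.py step_deg nsteps ; logs state, fits circle, prints rows to type
from h import *; import sys, os
from scipy.optimize import least_squares
from scipy.spatial.transform import Rotation as R
s=sense(); p=np.array(s["eef_pos"][:2]); F=np.array(s["force"][:2])
L=np.vstack([np.load("log.npy"),[*p,*F]]) if os.path.exists("log.npy") else np.array([[*p,*F]])
np.save("log.npy",L)
C0=np.array([527.8,172.9])
def res(q):
    d=L[:,:2]-q[:2]; n=np.hypot(*d.T); e=-(L[:,2:]*d/n[:,None]).sum(1)/4
    return np.r_[(n-q[2]-e)/.25,(q[0]-C0[0])/1.5,(q[1]-C0[1])/1.5,(q[2]-56.7)/1.5]
f=least_squares(res,[*C0,56.7]); q=f.x; sd=np.sqrt(np.diag(np.linalg.inv(f.jac.T@f.jac)))
d=p-q[:2]; n=np.hypot(*d); ph=np.degrees(np.arctan2(d[1],d[0]))
print("C,r",q.round(2),"sd",sd.round(2),"res",f.fun[:-3].round(1)); print("t",s["time_s"],"turn",round((182.75-ph)%360,1),"Frad %.1f Ftan %.1f"%(F@d/n,(F[0]*d[1]-F[1]*d[0])/n),"relief est",round(-F@d/n/4,2))
r=R.from_quat(np.roll(s["ee_rot"],-1)).as_matrix()
a,k=float(sys.argv[1]),int(sys.argv[2]); c=p
for i in range(1,k+1):
    t=np.radians(ph-a*i); w=q[:2]+q[2]*np.array([np.cos(t),np.sin(t)]); v=r.T@np.r_[w-c,0]; c=w; print("tx %.1f ty %.1f"%(v[0],v[1]))
E
rm -f log.npy; python3 arc.py 4 4
```

```text
C,r [527.72 172.9   56.78] sd [1.07 1.5  1.07] res [0.]
t 14.05 turn 360.0 Frad 0.7 Ftan 1.0 relief est -0.16
tx 0.0 ty 4.0
tx -0.4 ty 3.9
tx -0.7 ty 3.9
tx -1.0 ty 3.8
```

```bash
python3 -m jog '[{"tx":0,"ty":4,"tz":-0.6,"ax":0,"ay":0,"az":0,"jaw":0.8},{"tx":-0.4,"ty":3.9,"tz":0,"ax":0,"ay":0,"az":0,"jaw":0.8},{"tx":-0.7,"ty":3.9,"tz":0,"ax":0,"ay":0,"az":0,"jaw":0.8},{"tx":-1.0,"ty":3.8,"tz":0,"ax":0,"ay":0,"az":0,"jaw":0.8},{"tx":0,"ty":0,"tz":0,"ax":0,"ay":0,"az":0,"jaw":0.8}]'; python3 arc.py 6 4
```

```text
time_s: 14.68
eef_pos: [472.2, 186.1, 63.2]
ee_rot: [0.0, -0.024, 1.0, 0.0]
force: [-0.5, -0.9, 4.5]
grip_width: 0.199
grip_force: 29.6
C,r [527.7  173.68  56.87] sd [1.07 0.98 1.06] res [-0.3  0.3]
t 14.675 turn 15.4 Frad 0.3 Ftan -1.0 relief est -0.08
tx -1.9 ty 5.6
tx -2.5 ty 5.4
tx -3.0 ty 5.1
tx -3.5 ty 4.8
```

```bash
python3 -m jog '[{"tx":-1.9,"ty":5.6,"tz":0,"ax":0,"ay":0,"az":0,"jaw":0.8},{"tx":-2.5,"ty":5.4,"tz":0,"ax":0,"ay":0,"az":0,"jaw":0.8},{"tx":-3.0,"ty":5.1,"tz":0,"ax":0,"ay":0,"az":0,"jaw":0.8},{"tx":-3.5,"ty":4.8,"tz":0,"ax":0,"ay":0,"az":0,"jaw":0.8},{"tx":0,"ty":0,"tz":0,"ax":0,"ay":0,"az":0,"jaw":0.8}]'; python3 arc.py 6 4
```

```text
time_s: 15.3
eef_pos: [482.1, 207.5, 63.2]
ee_rot: [0.0, -0.024, 1.0, 0.0]
force: [-0.6, -1.2, 4.4]
grip_width: 0.203
grip_force: 29.6
C,r [527.63 173.49  56.8 ] sd [1.02 0.57 1.02] res [-0.4  0.5 -0.1]
t 15.3 turn 39.6 Frad -0.2 Ftan -1.3 relief est 0.05
tx -4.0 ty 4.4
tx -4.5 ty 3.9
tx -4.8 ty 3.4
tx -5.2 ty 2.9
```

```bash
python3 -m jog '[{"tx":-4.0,"ty":4.4,"tz":0,"ax":0,"ay":0,"az":0,"jaw":0.8},{"tx":-4.5,"ty":3.9,"tz":0,"ax":0,"ay":0,"az":0,"jaw":0.8},{"tx":-4.8,"ty":3.4,"tz":0,"ax":0,"ay":0,"az":0,"jaw":0.8},{"tx":-5.2,"ty":2.9,"tz":0,"ax":0,"ay":0,"az":0,"jaw":0.8},{"tx":0,"ty":0,"tz":0,"ax":0,"ay":0,"az":0,"jaw":0.8}]'; python3 arc.py 6 4
```

```text
time_s: 15.92
eef_pos: [499.9, 223.0, 63.2]
ee_rot: [0.0, -0.024, 1.0, 0.0]
force: [-0.3, -1.0, 5.5]
grip_width: 0.2
grip_force: 29.7
C,r [527.33 173.4   56.53] sd [0.85 0.54 0.88] res [-0.5  0.5  0.2 -0.3]
t 15.925 turn 63.8 Frad -0.8 Ftan -0.8 relief est 0.19
tx -5.5 ty 2.2
tx -5.7 ty 1.8
tx -5.8 ty 1.2
tx -5.9 ty 0.5
```

```bash
python3 -m jog '[{"tx":-5.5,"ty":2.2,"tz":0,"ax":0,"ay":0,"az":0,"jaw":0.8},{"tx":-5.7,"ty":1.8,"tz":0,"ax":0,"ay":0,"az":0,"jaw":0.8},{"tx":-5.8,"ty":1.2,"tz":0,"ax":0,"ay":0,"az":0,"jaw":0.8},{"tx":-5.9,"ty":0.5,"tz":0,"ax":0,"ay":0,"az":0,"jaw":0.8},{"tx":0,"ty":0,"tz":0,"ax":0,"ay":0,"az":0,"jaw":0.8}]'; python3 arc.py 6 4
```

```text
time_s: 16.55
eef_pos: [522.4, 229.8, 63.2]
ee_rot: [0.0, -0.024, 1.0, 0.0]
force: [-1.2, 0.5, 6.2]
grip_width: 0.201
grip_force: 29.7
C,r [527.63 173.32  56.82] sd [0.59 0.51 0.65] res [-0.5  0.6  0.2 -0.5  0.2]
t 16.55 turn 87.5 Frad 0.6 Ftan -1.1 relief est -0.15
tx -5.9 ty 0.0
tx -5.9 ty -0.7
tx -5.8 ty -1.3
tx -5.6 ty -1.9
```

```bash
python3 -m jog '[{"tx":-5.9,"ty":0.0,"tz":0,"ax":0,"ay":0,"az":0,"jaw":0.8},{"tx":-5.9,"ty":-0.7,"tz":0,"ax":0,"ay":0,"az":0,"jaw":0.8},{"tx":-5.8,"ty":-1.3,"tz":0,"ax":0,"ay":0,"az":0,"jaw":0.8},{"tx":-5.6,"ty":-1.9,"tz":0,"ax":0,"ay":0,"az":0,"jaw":0.8},{"tx":0,"ty":0,"tz":0,"ax":0,"ay":0,"az":0,"jaw":0.8}]'; python3 arc.py 6 4
```

```text
time_s: 17.18
eef_pos: [545.8, 227.0, 63.2]
ee_rot: [-0.0, -0.024, 1.0, 0.001]
force: [0.5, 0.1, 4.4]
grip_width: 0.201
grip_force: 29.7
C,r [527.57 173.36  56.76] sd [0.35 0.43 0.42] res [-0.5  0.5  0.2 -0.5  0.3 -0.1]
t 17.175 turn 111.5 Frad 0.3 Ftan 0.5 relief est -0.07
tx -5.4 ty -2.4
tx -5.1 ty -3.0
tx -4.8 ty -3.5
tx -4.4 ty -4.0
```

```bash
python3 -m jog '[{"tx":-5.4,"ty":-2.4,"tz":0,"ax":0,"ay":0,"az":0,"jaw":0.8},{"tx":-5.1,"ty":-3.0,"tz":0,"ax":0,"ay":0,"az":0,"jaw":0.8},{"tx":-4.8,"ty":-3.5,"tz":0,"ax":0,"ay":0,"az":0,"jaw":0.8},{"tx":-4.4,"ty":-4.0,"tz":0,"ax":0,"ay":0,"az":0,"jaw":0.8},{"tx":0,"ty":0,"tz":0,"ax":0,"ay":0,"az":0,"jaw":0.8}]'; python3 arc.py 7 4
```

```text
time_s: 17.8
eef_pos: [566.0, 215.1, 63.2]
ee_rot: [-0.0, -0.024, 1.0, 0.001]
force: [0.1, -0.1, 4.9]
grip_width: 0.199
grip_force: 29.7
C,r [527.54 173.39  56.72] sd [0.21 0.34 0.28] res [-0.4  0.5  0.2 -0.6  0.3  0.  -0.1]
t 17.8 turn 135.5 Frad -0.0 Ftan 0.1 relief est 0.01
tx -4.5 ty -5.2
tx -3.9 ty -5.7
tx -3.1 ty -6.2
tx -2.4 ty -6.5
```

```bash
python3 -m jog '[{"tx":-4.5,"ty":-5.2,"tz":0,"ax":0,"ay":0,"az":0,"jaw":0.8},{"tx":-3.9,"ty":-5.7,"tz":0,"ax":0,"ay":0,"az":0,"jaw":0.8},{"tx":-3.1,"ty":-6.2,"tz":0,"ax":0,"ay":0,"az":0,"jaw":0.8},{"tx":-2.4,"ty":-6.5,"tz":0,"ax":0,"ay":0,"az":0,"jaw":0.8},{"tx":0,"ty":0,"tz":0,"ax":0,"ay":0,"az":0,"jaw":0.8}]'; python3 arc.py 7 4
```

```text
time_s: 18.42
eef_pos: [581.1, 192.0, 63.2]
ee_rot: [0.0, -0.024, 1.0, 0.001]
force: [-0.0, 0.3, 4.8]
grip_width: 0.199
grip_force: 29.7
C,r [527.55 173.37  56.74] sd [0.13 0.26 0.19] res [-0.4  0.5  0.2 -0.5  0.3 -0.  -0.1  0. ]
t 18.425 turn 163.6 Frad 0.1 Ftan -0.3 relief est -0.02
tx -1.6 ty -6.7
tx -0.7 ty -6.9
tx 0.1 ty -6.9
tx 1.0 ty -6.9
```

```bash
python3 -m jog '[{"tx":-1.6,"ty":-6.7,"tz":0,"ax":0,"ay":0,"az":0,"jaw":0.8},{"tx":-0.7,"ty":-6.9,"tz":0,"ax":0,"ay":0,"az":0,"jaw":0.8},{"tx":0.1,"ty":-6.9,"tz":0,"ax":0,"ay":0,"az":0,"jaw":0.8},{"tx":1.0,"ty":-6.9,"tz":0,"ax":0,"ay":0,"az":0,"jaw":0.8},{"tx":0,"ty":0,"tz":0,"ax":0,"ay":0,"az":0,"jaw":0.8}]'; python3 arc.py 7 4
```

```text
time_s: 19.05
eef_pos: [583.6, 163.9, 63.2]
ee_rot: [0.0, -0.024, 1.0, -0.0]
force: [-0.1, -0.0, 5.5]
grip_width: 0.201
grip_force: 29.8
C,r [527.56 173.36  56.75] sd [0.11 0.2  0.13] res [-0.5  0.5  0.2 -0.5  0.4 -0.  -0.1 -0.   0.1]
t 19.05 turn 192.4 Frad -0.1 Ftan 0.1 relief est 0.03
tx 1.9 ty -6.7
tx 2.7 ty -6.4
tx 3.4 ty -6.0
tx 4.2 ty -5.5
```

```bash
python3 -m jog '[{"tx":1.9,"ty":-6.7,"tz":0,"ax":0,"ay":0,"az":0,"jaw":0.8},{"tx":2.7,"ty":-6.4,"tz":0,"ax":0,"ay":0,"az":0,"jaw":0.8},{"tx":3.4,"ty":-6.0,"tz":0,"ax":0,"ay":0,"az":0,"jaw":0.8},{"tx":4.2,"ty":-5.5,"tz":0,"ax":0,"ay":0,"az":0,"jaw":0.8},{"tx":0,"ty":0,"tz":0,"ax":0,"ay":0,"az":0,"jaw":0.8}]'; python3 arc.py 7 4
```

```text
time_s: 19.68
eef_pos: [572.2, 138.3, 63.2]
ee_rot: [-0.0, -0.024, 1.0, -0.0]
force: [-1.0, -0.5, 6.1]
grip_width: 0.199
grip_force: 29.9
C,r [527.55 173.41  56.72] sd [0.11 0.16 0.1 ] res [-0.4  0.6  0.2 -0.6  0.3 -0.1 -0.1  0.1  0.3 -0.3]
t 19.675 turn 220.9 Frad -0.4 Ftan 1.0 relief est 0.11
tx 4.9 ty -4.9
tx 5.4 ty -4.3
tx 5.9 ty -3.6
tx 6.3 ty -2.9
```

```bash
python3 -m jog '[{"tx":4.9,"ty":-4.9,"tz":0,"ax":0,"ay":0,"az":0,"jaw":0.8},{"tx":5.4,"ty":-4.3,"tz":0,"ax":0,"ay":0,"az":0,"jaw":0.8},{"tx":5.9,"ty":-3.6,"tz":0,"ax":0,"ay":0,"az":0,"jaw":0.8},{"tx":6.3,"ty":-2.9,"tz":0,"ax":0,"ay":0,"az":0,"jaw":0.8},{"tx":0,"ty":0,"tz":0,"ax":0,"ay":0,"az":0,"jaw":0.8}]'; python3 arc.py 7 4
```

```text
time_s: 20.3
eef_pos: [550.0, 121.8, 63.1]
ee_rot: [-0.001, -0.024, 1.0, -0.0]
force: [0.7, -1.0, 7.3]
grip_width: 0.199
grip_force: 29.9
C,r [527.55 173.45  56.7 ] sd [0.11 0.13 0.08] res [-0.3  0.6  0.2 -0.6  0.2 -0.1 -0.1  0.2  0.4 -0.2 -0.3]
t 20.3 turn 249.2 Frad 1.2 Ftan -0.2 relief est -0.3
tx 6.5 ty -2.4
tx 6.8 ty -1.2
tx 6.9 ty -0.4
tx 6.9 ty 0.5
```

```bash
python3 -m jog '[{"tx":6.5,"ty":-2.4,"tz":0,"ax":0,"ay":0,"az":0,"jaw":0.8},{"tx":6.8,"ty":-1.2,"tz":0,"ax":0,"ay":0,"az":0,"jaw":0.8},{"tx":6.9,"ty":-0.4,"tz":0,"ax":0,"ay":0,"az":0,"jaw":0.8},{"tx":6.9,"ty":0.5,"tz":0,"ax":0,"ay":0,"az":0,"jaw":0.8},{"tx":0,"ty":0,"tz":0,"ax":0,"ay":0,"az":0,"jaw":0.8}]'; python3 arc.py 7 4
```

```text
time_s: 20.92
eef_pos: [523.0, 117.2, 63.2]
ee_rot: [-0.001, -0.024, 1.0, -0.0]
force: [-0.2, 0.0, 7.3]
grip_width: 0.197
grip_force: 29.9
C,r [527.56 173.5   56.66] sd [0.1  0.11 0.07] res [-0.1  0.8  0.2 -0.7  0.1 -0.2 -0.2  0.1  0.5  0.1  0.  -0.7]
t 20.925 turn 277.4 Frad 0.0 Ftan 0.2 relief est -0.0
tx 6.8 ty 1.1
tx 6.6 ty 2.1
tx 6.3 ty 2.9
tx 5.9 ty 3.7
```

```bash
python3 -m jog '[{"tx":6.8,"ty":1.1,"tz":0,"ax":0,"ay":0,"az":0,"jaw":0.8},{"tx":6.6,"ty":2.1,"tz":0,"ax":0,"ay":0,"az":0,"jaw":0.8},{"tx":6.3,"ty":2.9,"tz":0,"ax":0,"ay":0,"az":0,"jaw":0.8},{"tx":5.9,"ty":3.7,"tz":0,"ax":0,"ay":0,"az":0,"jaw":0.8},{"tx":0,"ty":0,"tz":0,"ax":0,"ay":0,"az":0,"jaw":0.8}]'; python3 arc.py 7 4
```

```text
time_s: 21.55
eef_pos: [496.8, 126.0, 63.1]
ee_rot: [-0.001, -0.024, 1.0, -0.0]
force: [-0.6, -0.8, 8.0]
grip_width: 0.201
grip_force: 30.0
C,r [527.54 173.48  56.68] sd [0.1  0.1  0.07] res [-0.2  0.6  0.2 -0.7  0.2 -0.1 -0.2  0.2  0.5 -0.  -0.1 -0.9  0.6]
t 21.55 turn 305.7 Frad 1.0 Ftan 0.0 relief est -0.25
tx 5.4 ty 4.3
tx 4.8 ty 5.0
tx 4.1 ty 5.5
tx 3.4 ty 6.0
```

```bash
python3 -m jog '[{"tx":5.4,"ty":4.3,"tz":0,"ax":0,"ay":0,"az":0,"jaw":0.8},{"tx":4.8,"ty":5.0,"tz":0,"ax":0,"ay":0,"az":0,"jaw":0.8},{"tx":4.1,"ty":5.5,"tz":0,"ax":0,"ay":0,"az":0,"jaw":0.8},{"tx":3.4,"ty":6.0,"tz":0,"ax":0,"ay":0,"az":0,"jaw":0.8},{"tx":0,"ty":0,"tz":0,"ax":0,"ay":0,"az":0,"jaw":0.8}]'; python3 arc.py 6.3 4
```

```text
time_s: 22.18
eef_pos: [478.1, 146.0, 63.1]
ee_rot: [-0.001, -0.024, 1.0, -0.0]
force: [-0.9, -0.7, 8.7]
grip_width: 0.201
grip_force: 30.1
C,r [527.52 173.46  56.69] sd [0.09 0.1  0.07] res [-0.3  0.5  0.1 -0.7  0.2 -0.1 -0.1  0.2  0.5 -0.  -0.2 -1.   0.4  0.5]
t 22.175 turn 333.7 Frad 1.1 Ftan -0.1 relief est -0.27
tx 2.6 ty 5.7
tx 1.8 ty 6.0
tx 1.1 ty 6.1
tx 0.5 ty 6.2
```

```bash
python3 -m jog '[{"tx":2.6,"ty":5.7,"tz":0,"ax":0,"ay":0,"az":0,"jaw":0.8},{"tx":1.8,"ty":6.0,"tz":0,"ax":0,"ay":0,"az":0,"jaw":0.8},{"tx":1.1,"ty":6.1,"tz":0,"ax":0,"ay":0,"az":0,"jaw":0.8},{"tx":0.5,"ty":6.0,"tz":0,"ax":0,"ay":0,"az":0,"jaw":0.8},{"tx":0,"ty":0,"tz":0,"ax":0,"ay":0,"az":0,"jaw":0.8}]'; python3 arc.py 0.6 1
```

```text
time_s: 22.8
eef_pos: [471.1, 169.5, 63.1]
ee_rot: [-0.001, -0.024, 1.0, -0.0]
force: [-0.6, 0.8, 8.3]
grip_width: 0.2
grip_force: 30.1
C,r [527.52 173.46  56.7 ] sd [0.09 0.1  0.07] res [-0.4  0.5  0.1 -0.7  0.1 -0.1 -0.1  0.2  0.5 -0.  -0.2 -1.   0.4  0.5
  0.2]
t 22.8 turn 358.7 Frad 0.6 Ftan 0.8 relief est -0.15
tx 0.1 ty 0.6
```

```bash
python3 -m jog '[{"tx":0,"ty":0.9,"tz":0,"ax":0,"ay":0,"az":0,"jaw":0.8},{"tx":0,"ty":0,"tz":0,"ax":0,"ay":0,"az":0,"jaw":0.8},{"tx":0,"ty":0,"tz":0,"ax":0,"ay":0,"az":0,"jaw":0.8}]'; python3 arc.py 0.6 1
```

```text
time_s: 23.18
eef_pos: [471.1, 169.9, 63.1]
ee_rot: [-0.001, -0.024, 1.0, -0.001]
force: [-0.7, -1.5, 7.8]
grip_width: 0.2
grip_force: 30.1
C,r [527.51 173.46  56.7 ] sd [0.08 0.1  0.06] res [-0.4  0.5  0.  -0.8  0.1 -0.1 -0.1  0.3  0.5 -0.  -0.2 -1.   0.4  0.5
  0.2  0.1]
t 23.175 turn 359.1 Frad 0.8 Ftan -1.5 relief est -0.19
tx 0.2 ty 0.6
```

```bash
python3 -m jog '[{"tx":0,"ty":0.6,"tz":0,"ax":0,"ay":0,"az":0,"jaw":0.8},{"tx":0,"ty":0,"tz":0,"ax":0,"ay":0,"az":0,"jaw":0.8}]'
python3 -m jog '[{"tx":0,"ty":0,"tz":0,"ax":0,"ay":0,"az":0,"jaw":0.45},{"tx":0,"ty":0,"tz":0,"ax":0,"ay":0,"az":0,"jaw":0.1},{"tx":0,"ty":0,"tz":0,"ax":0,"ay":0,"az":0,"jaw":-0.2},{"tx":0,"ty":0,"tz":-30,"ax":0,"ay":0,"az":0,"jaw":-0.2},{"tx":0,"ty":0,"tz":-60,"ax":0,"ay":0,"az":0,"jaw":-0.2}]'
python3 -m jog '[{"tx":30,"ty":0,"tz":-30,"ax":0,"ay":0,"az":0,"jaw":-0.2},{"tx":60,"ty":0,"tz":0,"ax":0,"ay":0,"az":0,"jaw":-0.2},{"tx":50,"ty":0,"tz":0,"ax":0,"ay":0,"az":0,"jaw":-0.2},{"tx":0,"ty":0,"tz":0,"ax":0,"ay":0,"az":0,"jaw":-0.2}]'
python3 - <<'E'
from h import *
o=dict(np.load("pics/top0.npz"))
for n in("top",):
    c=capture(n)
    def meas(c):
        D=c["depth"]; vv,uu=np.mgrid[:384,:512]; M=np.linalg.inv(c["camera_from_world"])
        d=np.stack([(uu-c["cx"])/c["fx"],-(vv-c["cy"])/c["fy"],-np.ones_like(D)],-1); P=d@M[:3,:3].T*D[...,None]+M[:3,3]
        X,Y,Z=P[...,0],P[...,1],P[...,2]; m=(Z>108)&(Z<130)&(abs(X-470)<25)&(abs(Y-170)<25)
        dk=(c["color"].max(-1)<75)&(abs(X-536)<17)&(Y>-30)&(Y<60)&(Z<40)
        return m.sum(),uu[m].mean(),vv[m].mean(),P[m].mean(0).round(1),"dark",dk.sum(),P[dk].mean(0).round(1) if dk.any() else ""
    print(meas(o)); print(meas(c)); print(meas(dict(np.load("pics/t6.npz"))))
    a,b,t=c["color"].astype(int),o["color"].astype(int),dict(np.load("pics/t6.npz"))["color"].astype(int)
    d=(abs(a-t).max(-1)>45).astype(np.uint8); k,_,st,ce=cv2.connectedComponentsWithStats(d)
    for i in range(1,k):
        if st[i,4]>5: print("changed vs t6",st[i],ce[i].round(1))
    for q in("sink","flux_tin","tape","spool"): print(q,place_of(q,"top")[:3])
E
```

```text
time_s: 23.42
eef_pos: [471.1, 170.4, 63.1]
ee_rot: [-0.001, -0.024, 1.0, -0.001]
force: [-0.6, -1.5, 9.6]
grip_width: 0.199
grip_force: 30.2
time_s: 24.05
eef_pos: [470.5, 170.9, 152.3]
ee_rot: [-0.003, -0.024, 1.0, -0.0]
force: [1.7, 0.1, 0.4]
grip_width: 0.605
grip_force: 0.0
time_s: 24.55
eef_pos: [329.6, 164.4, 183.1]
ee_rot: [-0.0, -0.025, 1.0, -0.0]
force: [1.0, 0.0, 0.1]
grip_width: 0.6
grip_force: 0.0
(np.int64(39), np.float64(214.02564102564102), np.float64(226.17948717948718), array([469.8, 171.4, 120.9]), 'dark', np.int64(0), '')
(np.int64(38), np.float64(214.1315789473684), np.float64(226.21052631578948), array([469.8, 171.2, 120.2]), 'dark', np.int64(38), array([530.8,   6.8,  15. ]))
(np.int64(39), np.float64(213.97435897435898), np.float64(226.12820512820514), array([469.9, 171.6, 120.8]), 'dark', np.int64(104), array([533.2,  35.7,  16.7]))
changed vs t6 [274 199   9  11  21] [276.4 205.8]
changed vs t6 [262 200  10  11 107] [266.5 205. ]
changed vs t6 [ 236  235   75   52 1197] [272.1 254.8]
changed vs t6 [ 161  260   80   61 1249] [208.5 277.5]
changed vs t6 [160 2
[... 661 characters left out ...]
12  79] [170.  350.7]
changed vs t6 [216 350   8   1   8] [219.5 350. ]
changed vs t6 [177 354   2   7   8] [177.2 357.2]
changed vs t6 [278 363   7  11  60] [281.2 368.3]
changed vs t6 [171 370   5   3  13] [173.3 371. ]
changed vs t6 [181 371  36  13 277] [196.6 378.7]
changed vs t6 [164 374  12  10  36] [169.5 378.9]
changed vs t6 [303 376  12   8  46] [308.8 379.6]
changed vs t6 [247 378   4   3   7] [248.6 378.7]
sink [{'centre': [342.5, 210.6], 'conf': 0.75}, {'centre': [276.6, 206.0], 'conf': 0.62}]
flux_tin [{'centre': [352.3, 253.3], 'conf': 0.72}, {'centre': [279.0, 204.4], 'conf': 0.46}]
tape [{'centre': [138.4, 235.0], 'conf': 0.7}]
spool [{'centre': [290.3, 157.4], 'conf': 0.7}]
```

```bash
python3 -c "
from rig import *
print(finish_job())"
```

```text
the job is handed in; nothing more can be done
None
```

The job is handed in at about 24.6 s: the heat sink is under the clip, the handwheel made one full clockwise turn back to its start (handle within about 0.3 mm in the top view), radial handle force read at most about 1.2 N between moves, the handle is released, and the final top picture showed the flux tin, tape and spool undisturbed.

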